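# Seat a mixing cup in the orbital mixer

### The arm

A 6-joint arm with a two-finger parallel gripper is mounted at the origin on a cart in front of the work surface, level with it; the furniture and walls round the work are solid. World frame = base frame: x ahead of the robot, y to its left, z up, the work surface at z = 0. Lengths are in m, angles in degrees, forces in N, time in s.
With the tool pointing down it reaches from about 0.325 to 1 m from the base axis. Payload 5.1 kg.
Tool frame: the origin (TCP) lies midway between the tips of the shut fingers; the grasp point (between the pads) lies 19 mm behind it; z points along the fingers, y is the line along which they close (so a half turn about z gives the same grasp; the last joint's range is limited). The gripper opens to 85 mm and grips with 20 to 120 N. Pads are 22 mm wide; open, the fingers measure 114 mm over their backs; the gripper's body (76 mm by 85 mm) begins 54 mm behind the grasp point. The pads swing forward as they close: fully open they stand 13 mm farther back than shut.
Start: joints at [58.407, 7.093, 94.555, -0, 78.352, -4.733], TCP at [0.294, 0.58, 0.231] pointing down, gripper open.
Joint ranges: [-149.61, 149.61], [-58.7, 133.49], [1.44, 155.28], [-77.14, 257.14], [18.33, 153.61], [-166.67, 166.67]. Speed limits (degrees/s): [147.25, 147.25, 180, 180, 180, 180].

### API

Orientations are given as [roll, pitch, yaw] about the fixed x, y, z axes, in that order (R = Rz(yaw) Ry(pitch) Rx(roll)).
In Python, from rig import status, viewer, manip gives the robot as it stands.
- The arm moves only by the shell command python3 -m pendant 'ROWS' [OPENING] [FORCE]. ROWS is JSON, a list of rows, each a list of 6 numbers: the shift along the world's x, y, z in cm, then the turn, a rotation vector about the world's x, y, z in degrees. A call has 1 to 8 rows; each row shifts and turns the commanded pose from where the row before left it; what a row does not reach is not made up. A row lasts 1/10 s, in which the tool goes at most 50 mm and 8.59 degrees, less where a joint would pass 70% of its speed; a pose out of reach is approached as far as the arm can. A call is refused whole if a number of a shift passes 5 or a number of a turn 8.59, either way. A call with a gripper value outside its range is refused whole. OPENING is the closure, from 0 (fully open) to 1 (shut), set as the call begins (- or left out, the last holds). The fingers move at their own pace and stop on an object; FORCE is the grip in N (left out, the last holds). Time passes only in rows, so rows that do not move let the fingers close. It gives the time, the measured TCP pose, the force, the opening and the grip force at its end, in the units of the state.
- status.get_obs(): the state, without advancing time (a new reading comes with each control period).
- viewer.read_camera(name): name is "scene" or "top" or "wrist"; returns a dict with "frame" (384x512x3 uint8, red, green, blue), "camera_matrix" (3x3 intrinsics, pixels), "R" (3x3) and "t" (3): a world point X has camera coordinates R X + t. Camera axes: x right, y down, z forward; pixel columns grow to the right and rows downward; lengths in m; the calibration is good to about 2 mm. A picture is of the moment at which its call begins. There is no depth.
- manip.finish_job(): hands the job in; it is judged then, once.
The state is a dict: "clock": time; "joints": joint angles; "joint_velocities": joint speeds; "joint_torque": joint torques, N m; "tool_pos": TCP position; "tcp_rot": TCP orientation; "force": force on the tool from outside, world axes, zero at the start; "moment": the same for the moment, N m; "opening": finger opening in m; "grip_force": force on a finger pad.
Only numpy, scipy, OpenCV 4.12 (cv2) and the standard library are available. Lean on these libraries where they do the work, as an engineer would, in place of code of your own. Each camera call takes 0.05 s, during which the arm holds its last target. There are 200 camera calls.

### The job

Take only the top cup off the stack of metal mixing cups, leaving the other two nested where they stand, and put it foot down in the round cup holder on top of the bench mixer. Its rubber plungers grip it on the way in: work the cup down with a twist under light pressure until it is fully home on the floor of the holder, upright, and let go. Do not ram it: the mixer's sprung platform may give a little but must not be pressed down hard.

Things in the scene. Friction and masses are not known exactly. Their poses are not given: they have to be found in the camera images.
- cup_top_center (a point): Centre (on the axis, half-way up, 43.5 mm above the underside) of the top cup of the stack; z up along its axis. Bare metal cup, 87 mm tall, open at the top, 0.11 to 0.22 kg. Below its collar the body tapers from 57 mm diameter at the shoulder, 13.5 mm above this point, to 46 mm at the foot.
- cup_top_collar (a point): Centre of the top cup's collar, on the axis, 28.5 mm above cup_top_center: its upper 30 mm, straight, 67 mm outer diameter, the place to grip across. Its rim is 15 mm above this point, its shoulder 15 mm below, resting on the next cup's rim. Anything that reaches outside below the shoulder meets the next cup's collar, of the same diameter.
- cup_top: The whole top cup; origin at the centre of its underside, z up.
- cup_mid_center (a point): Half-way up on the axis of the middle cup, identical, nested 30 mm lower than the top one; it stays in the stack.
- cup_low_center (a point): Half-way up on the axis of the lowest cup, identical, which stands on the table under the other two; it stays.
- mixer: Bench mixer, fixed: white housing 150 (x) x 140 (y) x 38 mm, black control strip on its front, dark platform disc on top and in its middle an aluminium ring, the cup holder. Origin: centre of its underside on the table, on the holder's axis; z up, -x its front. It stands on one side of the bench and the stack on the other.
- platform (a joint): How far the platform with the holder is pressed down on its springs, m: 0 at rest, held up there with 3 N, then 8 N more per mm, stop at 0.006. Above 0.0045 (39 N) is too hard. It springs back up when let go, with the cup.
- lamp_stand (a point): Post of the fixed flood lamp that stands on the floor to the right of the table, at table height; its wide lamp head is above. Only an obstacle: draw the arm in when it swings past.
- holder_floor (a point): Centre of the holder's flat floor, on its axis, 52 mm above the table when the platform is at rest, z up; the underside of a cup that is home rests here (its rim then 87 mm, its collar's centre 72 mm above this point).
- holder_mouth (a point): Centre of the top of the holder's ring (92 mm outer, 72 mm inner diameter), on the axis, 34 mm above the floor. Inside it four sprung rubber plungers, tapered like the cup, 9 to 31 mm above the floor, leave 48 mm across for the foot at their top. They touch the cup from 20 mm before home; pushed straight it needs over 40 N at the end, while turned to and fro 0.5 rad per 3 mm some 10 to 20 N. It stays down.

How it is judged (in metres and radians):
On the way:
1. the top cup alone is lifted clear of the stack (z of cup_top_center in the frame of cup_mid_center above 0.065 m and distance of each of cup_mid_center, cup_low_center from where it was at the start of the episode below 0.012 m and angle between each of cup_mid_center, cup_low_center's own z axis and vertical below 0.1 rad), for 0.2 s.
At the end, for the whole second after the job is handed in: The top cup stands upright (within 4 degrees) in the cup holder, centred within 4 mm, its underside within 2.5 mm of the holder's floor, at rest and released; the other two cups stand nested and upright within 20 mm of where they were (z of cup_top_center in the frame of holder_floor between 0.04 and 0.046 m and horizontal distance between cup_top_center and holder_floor below 0.004 m and angle between cup_top_center's own z axis and vertical below 0.07 rad and linear speed of cup_top below 0.02 m/s and distance of each of cup_mid_center, cup_low_center from where it was at the start of the episode below 0.02 m and angle between each of cup_mid_center, cup_low_center's own z axis and vertical below 0.1 rad); the robot touches nothing.
It fails at once if the sprung platform is pressed down more than 4.5 mm (rammed instead of twisted) (value of joint platform above 0.0045 m).
It fails at once if the middle cup is dragged up or knocked over (distance of cup_mid_center from where it was at the start of the episode above 0.03 m or angle between cup_mid_center's own z axis and vertical above 0.3 rad).
It also fails if it takes over 61 s, if anything falls off the work surface, if the arm or the gripper's body presses on something with over 40 N, if the wrist force passes 120 N, or if a joint passes its speed limit or range.

## Working session

There is one attempt and no reset: what is moved stays moved. The work goes in short steps, Python scripts to look and compute and a shell command to move; the robot and the scene stay as the last step left them, time stands still between calls to the robot, and variables do not carry over. Pictures are saved under pics/ and viewed, at most 10 in all, crops included, and the job is handed in when it is done.

```bash
mkdir -p pics
cat > h.py <<'E'
import sys; sys.path.insert(0,'.')
import numpy as np, cv2
from rig import status, viewer, manip
def snap(name,fn):
    c=viewer.read_camera(name); cv2.imwrite(f'pics/{fn}.png',c['frame'][:,:,::-1]); np.savez(f'pics/{fn}.npz',K=c['camera_matrix'],R=c['R'],t=c['t']); return c
def ray(fn,u,v):
    c=np.load(f'pics/{fn}.npz'); d=c['R'].T@np.linalg.solve(c['K'],[u,v,1]); o=-c['R'].T@c['t']; return o,d/np.linalg.norm(d)
def atz(fn,u,v,z):
    o,d=ray(fn,u,v); return o+d*(z-o[2])/d[2]
def proj(fn,X):
    c=np.load(f'pics/{fn}.npz'); p=c['K']@(c['R']@np.asarray(X)+c['t']); return p[:2]/p[2]
E
python3 - <<'E'
from h import *
a=snap('scene','scene0');b=snap('top','top0')
for f in('scene0','top0'): print(ray(f,256,192))
w=snap('wrist','wrist0');print(ray('wrist0',256,192))
cv2.imwrite('pics/st0.png',np.hstack([cv2.imread('pics/scene0.png'),cv2.imread('pics/top0.png')])[:, :, :][:, :1024] if 0 else cv2.resize(np.hstack([cv2.imread('pics/scene0.png'),cv2.imread('pics/top0.png')]),(800,300)))
o=status.get_obs();print(o)
E
```

```text
(array([-0.07830343, -0.23320854,  0.5378614 ]), array([ 0.77616222,  0.35654062, -0.52004902]))
(array([0.38331573, 0.06283451, 1.10425528]), array([ 0.16882082,  0.00239726, -0.98564384]))
(array([0.2311364 , 0.61032619, 0.37232612]), array([ 0.24655224, -0.12842362, -0.96058283]))
{'clock': 0.15, 'joints': array([ 5.84071048e+01,  7.12415473e+00,  9.46144713e+01,  1.38455755e-03,
        7.83526169e+01, -4.73351531e+00]), 'joint_velocities': array([-0.05065297, -0.06928136, -0.11724491,  0.08106781, -0.04960826,
       -0.04143911]), 'joint_torque': array([-4.02617366e-05, -4.24226475e+01, -3.66012490e+01, -1.97336675e-05,
        4.60638883e-03,  6.81706894e-06]), 'tool_pos': array([0.29345618, 0.57946467, 0.23036087]), 'tcp_rot': array([-1.79909180e+02, -8.88047739e-03,  1.53140332e+02]), 'force': array([-0.29718732, -0.22661549,  0.98701781]), 'moment': array([-0.03277194, -0.06448287,  0.07414554]), 'grip_force': 0.0, 'opening': 0.08541975229337236}
```

View pics/top0.png

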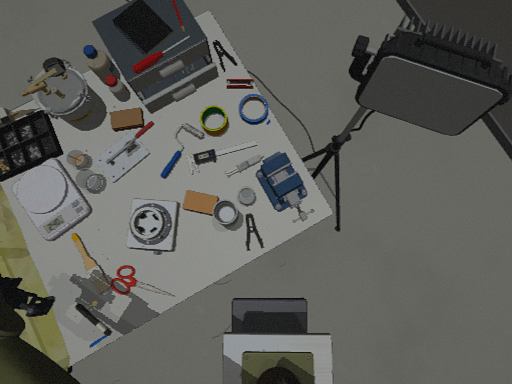

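View pics/scene0.png

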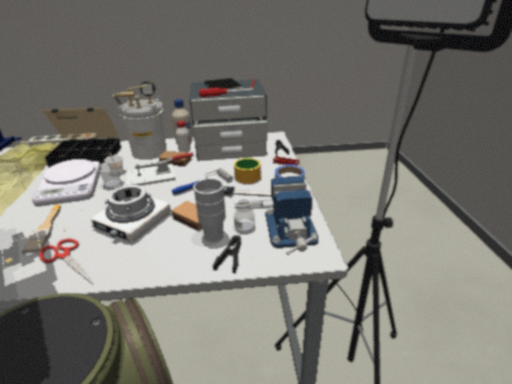

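The top view shows the stack rim near (226,213) and the mixer holder near (152,224). In the scene view the stack is at (210,190) and the holder at (130,203). I'll enlarge both views to read these more closely.

Run:
```python
from h import *
t=cv2.imread('pics/top0.png')[180:270,110:270]; s=cv2.imread('pics/scene0.png')[165:255,85:245]
cv2.imwrite('pics/c1.png',np.vstack([cv2.resize(x,None,fx=3.3,fy=3.3,interpolation=3) for x in(t,s)]))
print(t.shape,s.shape)
print('stack',atz('top0',226,213,.147),'mix',atz('top0',152,224,.086))
```

```text
(90, 160, 3) (90, 160, 3)
stack [0.48906433 0.14597997 0.147     ] mix [0.4627113  0.36271443 0.086     ]
```

View pics/c1.png

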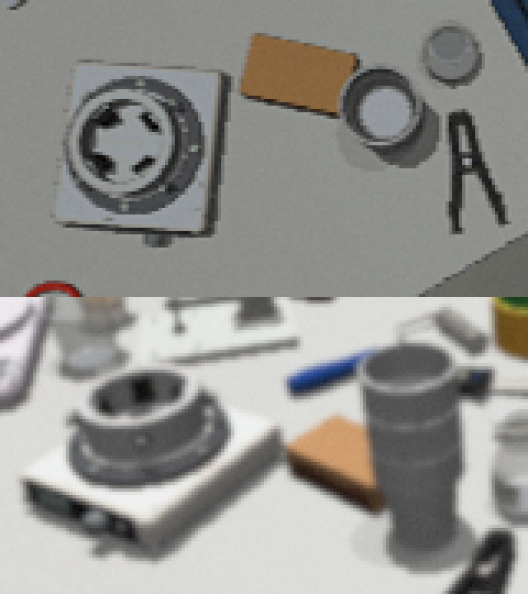

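The crop puts the stack rim centre at top (225.5,212.1) and scene (209,186.8). The ring mouth is at top (146.4,223.3) and scene (128,194.1).

Run:
```python
from h import *
def tri(a,b):
    A=0;B=0
    for r in(a,b):
        o,d=ray(*r);P=np.eye(3)-np.outer(d,d);A=A+P;B=B+P@o
    return np.linalg.solve(A,B)
print(tri(('top0',225.5,212.1),('scene0',209,186.8)),atz('top0',225.5,212.1,.147),atz('scene0',209,186.8,.147))
print(tri(('top0',146.4,223.3),('scene0',128,194.1)),atz('top0',146.4,223.3,.086),atz('scene0',128,194.1,.086))
o,d=ray('wrist0',256,192)
from scipy.spatial.transform import Rotation as Ro
ob=status.get_obs();M=Ro.from_euler('xyz',ob['tcp_rot'],degrees=True).as_matrix()
print('cam in tool',M.T@(o-ob['tool_pos']),M.T@d, M)
```

```text
[0.49270957 0.14688434 0.14183578] [0.49150084 0.14738881 0.147     ] [0.48586217 0.14096785 0.147     ]
[0.46688448 0.37718222 0.08350224] [0.46460057 0.37890865 0.086     ] [0.46534234 0.37077398 0.086     ]
cam in tool [ 0.06956191 -0.00084946 -0.14195331] [-0.2781247  -0.00165219  0.96054356] [[-8.92115782e-01  4.51806044e-01 -8.54433439e-04]
 [ 4.51806826e-01  8.92114783e-01 -1.34407040e-03]
 [ 1.54993569e-04 -1.58510528e-03 -9.99998732e-01]]
```

Estimates: stack axis about (0.490, 0.146), holder about (0.465, 0.377). I'll move over the stack at the present height.

```bash
python3 -m pendant '[[1,-2,0,0,0,0],[2.2,-4.3,0,0,0,0],[2.2,-4.3,0,0,0,0],[2.2,-4.3,0,0,0,0],[2.2,-4.3,0,0,0,0],[2.2,-4.3,0,0,0,0],[2.2,-4.3,0,0,0,0],[2.2,-4.3,0,0,0,0]]' 0; python3 -m pendant '[[2,-4.3,0,0,0,0],[1,-4,0,0,0,0],[0.4,-3,0,0,0,0],[0,0,0,0,0,0],[0,0,0,0,0,0]]'
python3 - <<'E'
from h import *
snap('wrist','w1')
o=status.get_obs();print(o['tool_pos'],o['tcp_rot'],o['joints'],o['clock'])
print(proj('w1',[.490,.146,.147]))
cv2.imwrite('pics/w1b.png',cv2.resize(cv2.imread('pics/w1.png'),(800,600),interpolation=3))
E
```

```text
clock: 0.95
tool_pos: [0.458, 0.257, 0.2311]
tcp_rot: [180.0, 0.0, 153.2]
force: [0.5, 0.3, 1.5]
opening: 0.0854
grip_force: 0.0
clock: 1.45
tool_pos: [0.4916, 0.1455, 0.2311]
tcp_rot: [180.0, -0.0, 153.0]
force: [-0.5, -0.4, -0.1]
opening: 0.0855
grip_force: 0.0
[0.4914978  0.14614807 0.23113667] [ 1.79991190e+02 -2.96464973e-02  1.53128081e+02] [ 1.05463136e+01 -1.05705289e+01  1.11829311e+02  2.55006823e-02
  7.87594115e+01 -5.25867402e+01] 1.5
[257.02445618 194.76731303]
```

View pics/w1b.png

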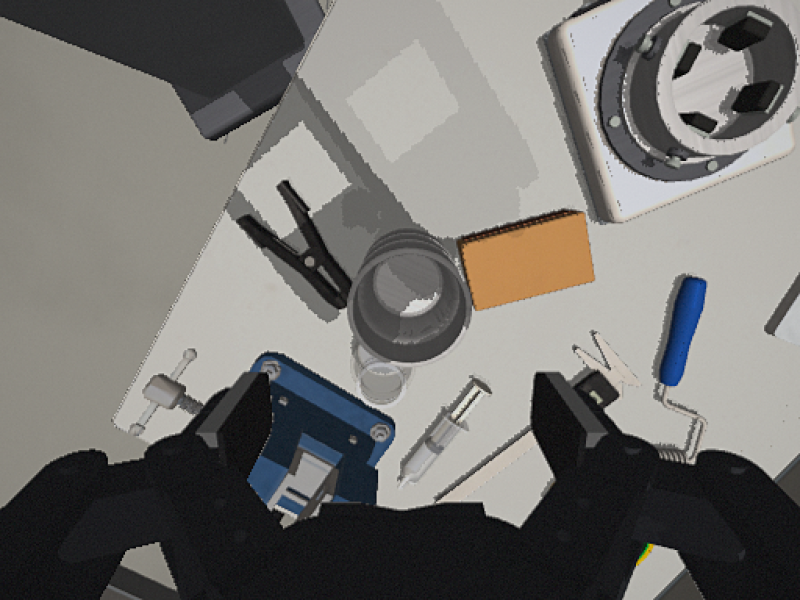

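The wrist view, at 800 px scale, shows the stack rim centred at (410,304) and the holder mouth near (728,75). The inner tips of the open pads are at (270,376) and (534,376).

Run:
```python
from h import *
s=1.5625
print(atz('w1',410/s,304.5/s,.147), atz('w1',728/s,76/s,.086))
c=np.load('pics/w1.npz');f=c['K'][0,0];print(f)
# depth of finger tips (85 mm apart) and their world position
Z=f*.0854/(264/s)
for u in(270,534):
    p=Z*np.linalg.solve(c['K'],[u/s,376/s,1]); print(c['R'].T@(p-c['t']))
def circ(X,r): 
    a=np.linspace(0,6.28,73); q=np.array([proj('w1',[X[0]+r*np.cos(i),X[1]+r*np.sin(i),X[2]]) for i in a])*s
    return q.min(0),q.max(0)
print(circ((.490,.146,.147),.0335),circ((.467,.377,.086),.046))
```

```text
[0.49213293 0.14998278 0.147     ] [0.46786044 0.37471657 0.086     ]
281.12914007864197
[0.46642953 0.10998707 0.24351292]
[0.50506999 0.18614526 0.24358892]
(array([339.25186423, 242.23430193]), array([463.94406435, 361.73119   ])) (array([652.93291437, -17.35196913]), array([811.41845163, 154.28334238]))
```

```bash
python3 -m pendant '[[0,0.4,-2,0,0,0],[0,0,-3,0,0,0],[0,0,-3,0,0,0],[0,0,-2,0,0,0],[0,0,-1.2,0,0,0],[0,0,-0.6,0,0,0],[0,0,0,0,0,0],[0,0,0,0,0,0]]'; python3 -m pendant '[[0,0,0,0,0,0],[0,0,0,0,0,0],[0,0,0,0,0,0],[0,0,0,0,0,0],[0,0,0,0,0,0],[0,0,0,0,0,0],[0,0,0,0,0,0]]' 1 50
```

```text
clock: 2.3
tool_pos: [0.4925, 0.1503, 0.1145]
tcp_rot: [179.9, 0.1, 153.2]
force: [0.9, 0.5, 0.6]
opening: 0.0857
grip_force: 0.0
clock: 3.0
tool_pos: [0.493, 0.15, 0.1152]
tcp_rot: [179.9, 0.1, 153.1]
force: [-0.3, 0.6, 5.3]
opening: 0.0658
grip_force: 56.2
```

```bash
python3 -m pendant '[[0,0,0.3,0,0,0],[0,0,0.6,0,0,0],[0,0,1,0,0,0],[0,0,0,0,0,0]]'
python3 - <<'E'
from h import *
snap('scene','s2'); snap('wrist','w2')
cv2.imwrite('pics/s2b.png',np.hstack([cv2.resize(cv2.imread('pics/s2.png')[140:250,150:260],(400,400),interpolation=3),cv2.resize(cv2.imread('pics/w2.png')[150:300,180:330],(400,400),interpolation=3)]))
E
```

```text
clock: 3.4
tool_pos: [0.4926, 0.15, 0.134]
tcp_rot: [179.9, 0.1, 153.1]
force: [-0.1, 0.2, -2.6]
opening: 0.0655
grip_force: 55.9
```

View pics/s2b.png

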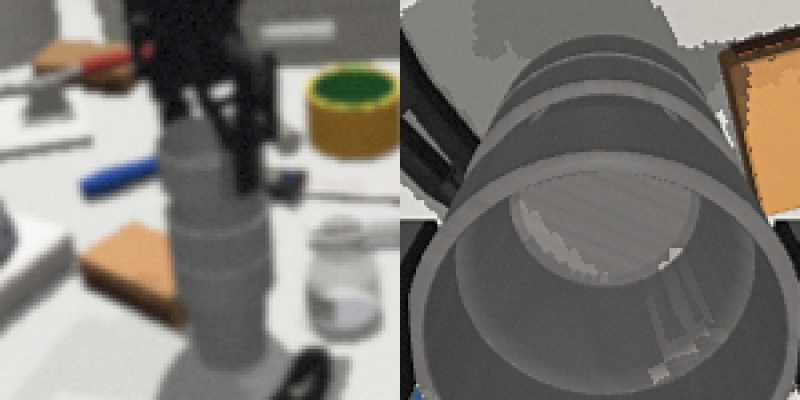

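The left crop shows only the top cup rising, with the two lower collars in place. The right crop shows the rim squarely held. Next I'll lift clear and go to a viewing spot beside the holder.

```bash
python3 -m pendant '[[0,0,1.5,0,0,0],[0,0,2,0,0,0],[0,0,1.5,0,0,0],[0,0,1,0,0,0],[0,0,0,0,0,0],[0,0,0,0,0,0],[0.6,1.5,0,0,0,0],[1,3,0,0,0,0]]'; python3 -m pendant '[[1.2,3.4,0,0,0,0],[1.2,3.4,0,0,0,0],[1.2,3.4,0,0,0,0],[0.8,2.2,0,0,0,0],[0.3,1.2,0,0,0,0],[0,0,0,0,0,0],[0,0,0,0,0,0]]'
python3 - <<'E'
from h import *
snap('wrist','w3'); o=status.get_obs(); print(o['tool_pos'],o['tcp_rot'],o['force'])
cv2.imwrite('pics/w3b.png',cv2.resize(cv2.imread('pics/w3.png'),(800,600),interpolation=3))
E
```

```text
clock: 4.3
tool_pos: [0.5074, 0.1947, 0.1912]
tcp_rot: [-179.9, -0.1, 153.0]
force: [0.6, 0.8, -1.7]
opening: 0.0658
grip_force: 56.2
clock: 5.0
tool_pos: [0.5542, 0.3305, 0.1914]
tcp_rot: [-179.9, -0.0, 153.2]
force: [-0.1, 0.5, -1.1]
opening: 0.0658
grip_force: 56.2
[0.5542807  0.33009695 0.19175509] [-1.79930681e+02 -2.86356867e-02  1.53115914e+02] [ 0.46252263 -0.30832542 -1.37158721]
```

View pics/w3b.png

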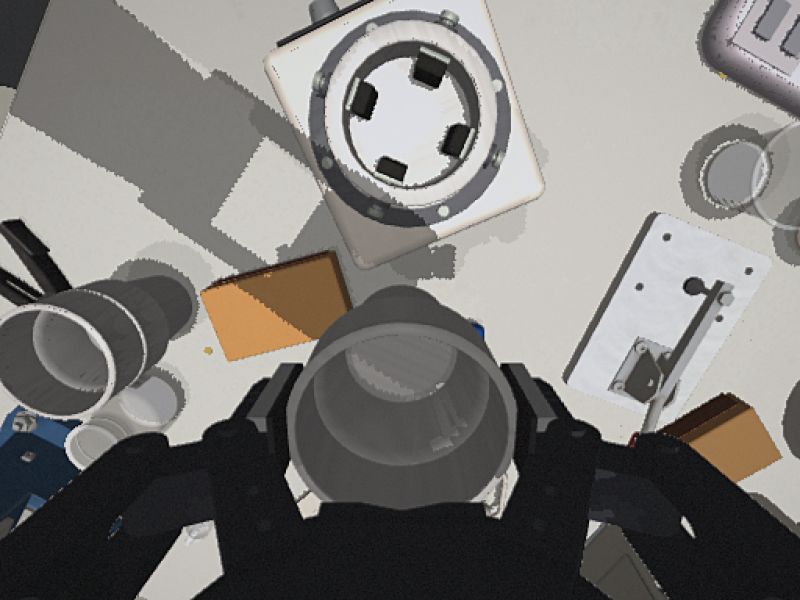

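The wrist view shows the holder's outer ring spanning x 325–497 and y 20–209. The held cup's rim spans x 287–517 with its top at 321, and the top of its foot is at 286. The two other cups still stand on the left. I'll fit circles to these.

```bash
cat > fit.py <<'E'
from h import *
from scipy.optimize import least_squares
s=1.5625; a=np.linspace(0,2*np.pi,181)
C=np.load('pics/w3.npz')
def circ(x,y,z,r):
    X=np.c_[x+r*np.cos(a),y+r*np.sin(a),0*a+z]; p=(X@C['R'].T+C['t'])@C['K'].T; return p[:,:2]/p[:,2:]*s
def ext(q): return np.array([q[:,0].min(),q[:,0].max(),q[:,1].min(),q[:,1].max()])
def fit(obs,z,r,x0):
    m=~np.isnan(obs)
    f=least_squares(lambda p:(ext(circ(p[0],p[1],z,r))-obs)[m],x0,diff_step=1e-4); return f.x,ext(circ(*f.x,z,r))
n=np.nan
h,e=fit(np.array([325,497,20,209.]),.086,.046,[.467,.376]);print('outer',h,e)
h2,e=fit(np.array([342,479,40,187.]),.086,.036,[.467,.376]);print('inner',h2,e)
zt=.1915
c,e=fit(np.array([287,517,321,n]),zt+.032,.0335,[.554,.330]);print('rim',c,e)
c2,e=fit(np.array([n,n,286,n]),zt-.055,.023,[.554,.330]);print('foot',c2,e,'pred upright',ext(circ(*c,zt-.055,.023)))
im=cv2.imread('pics/w3b.png')
for q in(circ(*h,.086,.046),circ(*h,.086,.036),circ(*c,zt+.032,.0335),circ(*c,zt-.055,.023)): cv2.polylines(im,[np.round(q*4).astype(int).reshape(-1,1,2)],True,(0,255,0),1,cv2.LINE_AA,2)
cv2.imwrite('pics/ov.png',cv2.resize(im[0:520,260:540],None,fx=1.15,fy=1.15))
E
python3 fit.py
```

```text
outer [0.47015532 0.37793376] [323.22615598 498.773349    20.16491106 208.99795872]
inner [0.46871843 0.37836243] [341.72725021 479.27211299  39.49354325 187.62598342]
rim [0.55558121 0.32938395] [284.46684025 519.52546904 321.36761782 528.18741243]
foot [0.55728031 0.3283439 ] [353.21326774 449.60805243 286.00000903 376.67021852] pred upright [353.42884184 450.07671238 281.83017159 372.97723942]
```

View pics/ov.png

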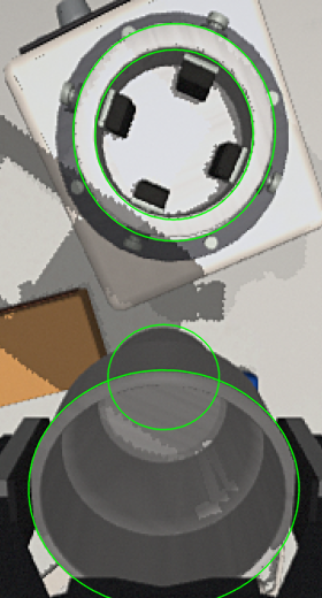

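The circle overlay fits the ring and rim well. The needed shift is about dx = -8.7 cm and dy = +4.9 cm. The cup should be home at a TCP z of about 0.107.

```bash
python3 -m pendant '[[-1.5,0.9,0,0,0,0],[-2.8,1.5,0,0,0,0],[-2.6,1.5,0,0,0,0],[-1.2,0.7,0,0,0,0],[-0.6,0.3,0,0,0,0],[0,0,-1,0,0,0],[0,0,-1,0,0,0],[0,0,0,0,0,0]]'; python3 -m pendant '[[0,0,-1,0,0,0],[0,0,-1,0,0,0],[0,0,-0.8,0,0,0],[0,0,-0.4,0,0,0],[0,0,-0.2,0,0,0],[0,0,0,0,0,0],[0,0,0,0,0,0]]'
python3 - <<'E'
from h import *
snap('wrist','w4');snap('scene','s4')
cv2.imwrite('pics/m4.png',np.hstack([cv2.resize(cv2.imread('pics/s4.png')[150:250,80:180],(400,400),interpolation=3),cv2.resize(cv2.imread('pics/w4.png')[150:350,160:360],(400,400),interpolation=3)]))
o=status.get_obs();print(o['tool_pos'],o['force'],o['moment'],o['joints'])
E
```

```text
clock: 5.85
tool_pos: [0.4671, 0.3784, 0.1693]
tcp_rot: [-179.8, -0.1, 153.1]
force: [-0.2, 0.5, -1.6]
opening: 0.0658
grip_force: 56.2
clock: 6.55
tool_pos: [0.4679, 0.3801, 0.1388]
tcp_rot: [180.0, 0.0, 153.1]
force: [-0.8, -0.3, -2.6]
opening: 0.0659
grip_force: 56.2
[0.46797549 0.38010167 0.13894844] [-0.4811326  -0.40361935 -0.76431212] [ 0.00487974 -0.02568157 -0.02297181] [ 3.39836830e+01  5.44560264e+00  1.05534936e+02  2.24705747e-04
  6.89571298e+01 -2.91611128e+01]
```

View pics/m4.png

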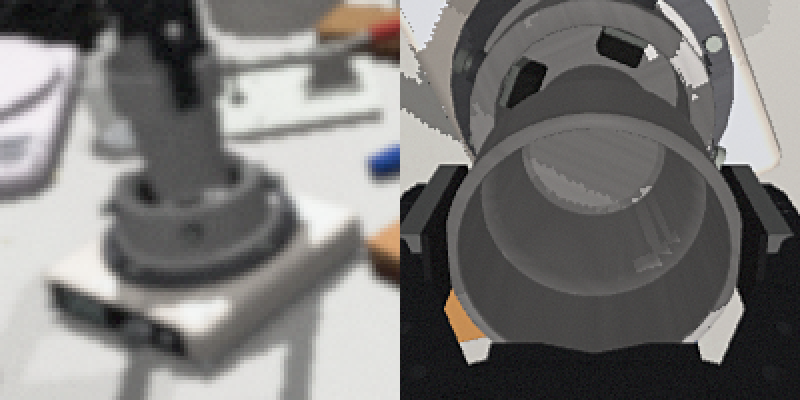

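The foot has entered the mouth centrally with no contact force. I'll go down with a twist.

```bash
python3 -m pendant '[[0,0,-0.2,0,0,0],[0,0,-0.2,0,0,0],[0,0,-0.15,0,0,4],[0,0,-0.1,0,0,8],[0,0,-0.1,0,0,8],[0,0,-0.1,0,0,8],[0,0,-0.1,0,0,8]]'; python3 -m pendant '[[0,0,-0.08,0,0,-8],[0,0,-0.08,0,0,-8],[0,0,-0.08,0,0,-8],[0,0,-0.08,0,0,-8]]'
```

```text
clock: 7.35
tool_pos: [0.4672, 0.3793, 0.1284]
tcp_rot: [-179.9, -0.1, -170.5]
force: [-1.3, -2.1, -0.6]
opening: 0.0661
grip_force: 56.3
clock: 7.75
tool_pos: [0.4671, 0.3799, 0.1253]
tcp_rot: [-180.0, -0.1, 156.8]
force: [-0.2, 0.3, -1.0]
opening: 0.0658
grip_force: 56.3
```

```bash
python3 -m pendant '[[0,0,-0.08,0,0,8],[0,0,-0.08,0,0,8],[0,0,-0.08,0,0,8],[0,0,-0.08,0,0,8]]';  python3 -m pendant '[[0,0,-0.08,0,0,-8],[0,0,-0.08,0,0,-8],[0,0,-0.08,0,0,-8],[0,0,-0.08,0,0,-8]]'
```

```text
clock: 8.15
tool_pos: [0.4671, 0.3791, 0.1224]
tcp_rot: [-179.9, -0.1, -170.6]
force: [-2.7, -2.5, 1.3]
opening: 0.0655
grip_force: 56.5
clock: 8.55
tool_pos: [0.4673, 0.3799, 0.1199]
tcp_rot: [-180.0, -0.0, 156.9]
force: [-3.1, 0.0, 3.0]
opening: 0.0657
grip_force: 56.7
```

```bash
python3 -m pendant '[[-0.05,0,-0.08,0,0,8],[0,0,-0.08,0,0,8],[0,0,-0.08,0,0,8],[0,0,-0.08,0,0,8]]' - 90;  python3 -m pendant '[[0,0,-0.08,0,0,-8],[0,0,-0.08,0,0,-8],[0,0,-0.08,0,0,-8],[0,0,-0.08,0,0,-8]]'
```

```text
clock: 8.95
tool_pos: [0.4671, 0.3792, 0.1172]
tcp_rot: [-179.9, -0.1, -170.6]
force: [-3.2, -4.8, 5.8]
opening: 0.065
grip_force: 98.1
clock: 9.35
tool_pos: [0.4671, 0.3801, 0.1146]
tcp_rot: [-180.0, -0.0, 156.9]
force: [-5.0, -1.0, 7.1]
opening: 0.0649
grip_force: 98.4
```

```bash
python3 -m pendant '[[-0.1,-0.05,-0.06,0,0,8],[0,0,-0.08,0,0,8],[0,0,-0.08,0,0,8],[0,0,-0.08,0,0,8]]';  python3 -m pendant '[[0,0,-0.08,0,0,-8],[0,0,-0.08,0,0,-8],[0,0,-0.08,0,0,-8],[0,0,-0.08,0,0,-8]]'
```

```text
clock: 9.75
tool_pos: [0.467, 0.3791, 0.1124]
tcp_rot: [-180.0, 0.1, -170.7]
force: [-3.7, -6.3, 9.5]
opening: 0.0647
grip_force: 98.5
clock: 10.15
tool_pos: [0.467, 0.3801, 0.1099]
tcp_rot: [179.9, 0.1, 157.0]
force: [-3.8, -1.8, 11.2]
opening: 0.0653
grip_force: 98.9
```

```bash
python3 -m pendant '[[-0.05,0,-0.08,0,0,8],[0,0,-0.08,0,0,8],[0,0,-0.08,0,0,8],[0,0,-0.06,0,0,8]]';  python3 -m pendant '[[0,0,-0.05,0,0,-8],[0,0,-0.05,0,0,-8]]'; python3 -m pendant '[[0,0,-0.05,0,0,-8],[0,0,-0.05,0,0,-8]]'
```

```text
clock: 10.55
tool_pos: [0.467, 0.3792, 0.1074]
tcp_rot: [-180.0, 0.1, -170.7]
force: [-3.5, -7.6, 13.9]
opening: 0.0651
grip_force: 98.8
clock: 10.75
tool_pos: [0.4668, 0.3798, 0.1065]
tcp_rot: [180.0, 0.2, 173.0]
force: [-6.0, -4.1, 13.5]
opening: 0.065
grip_force: 99.1
clock: 10.95
tool_pos: [0.4668, 0.3803, 0.1058]
tcp_rot: [179.9, 0.1, 157.1]
force: [-4.8, -3.3, 15.8]
opening: 0.0649
grip_force: 99.3
```

```bash
python3 -m pendant '[[0,0,-0.05,0,0,8],[0,0,-0.05,0,0,8]]';  python3 -m pendant '[[0,0,-0.05,0,0,8],[0,0,-0.03,0,0,8]]'; python3 -m pendant '[[0,0,-0.03,0,0,-8],[0,0,-0.03,0,0,-8]]'; python3 -m pendant '[[0,0,-0.02,0,0,-8],[0,0,-0.02,0,0,-8]]'
```

```text
clock: 11.15
tool_pos: [0.467, 0.3795, 0.1054]
tcp_rot: [180.0, 0.1, 173.2]
force: [-6.7, -7.5, 19.1]
opening: 0.0652
grip_force: 99.4
clock: 11.35
tool_pos: [0.4672, 0.379, 0.1051]
tcp_rot: [-179.9, 0.1, -170.8]
force: [-6.7, -10.0, 21.3]
opening: 0.0649
grip_force: 99.6
clock: 11.55
tool_pos: [0.4669, 0.3801, 0.105]
tcp_rot: [180.0, 0.1, 173.1]
force: [-8.8, -6.1, 22.3]
opening: 0.0646
grip_force: 100.0
clock: 11.75
tool_pos: [0.467, 0.3805, 0.1049]
tcp_rot: [179.9, 0.2, 157.1]
force: [-9.6, -4.3, 22.2]
opening: 0.0648
grip_force: 100.1
```

The force now rises at the platform-spring rate, about 8 N/mm, so the cup is on the floor of the holder. I'll twist once more, ease off, release and retreat upward.

```bash
python3 -m pendant '[[-0.05,-0.05,0,0,0,8],[-0.05,-0.05,0,0,0,8],[0,0,0,0,0,-8],[0,0,0,0,0,-8]]'; python3 -m pendant '[[0,0,0.05,0,0,0],[0,0,0.05,0,0,0],[0,0,0,0,0,0],[0,0,0,0,0,0]]';  python3 -m pendant '[[0,0,0,0,0,0],[0,0,0,0,0,0],[0,0,0,0,0,0],[0,0,0,0,0,0],[0,0,0,0,0,0],[0,0,0,0,0,0],[0,0,0,0,0,0]]' 0; python3 -m pendant '[[0,0,0.5,0,0,0],[0,0,1,0,0,0],[0,0,2,0,0,0],[0,0,3,0,0,0],[0,0,2.5,0,0,0],[0,0,1,0,0,0],[0,0,0,0,0,0],[0,0,0,0,0,0]]'
python3 - <<'E'
from h import *
snap('wrist','w5');snap('scene','s5')
o=status.get_obs();print(o['tool_pos'],o['force'])
f='w5'
print(proj('w5',[.469,.378,.139]),proj('s5',[.469,.378,.139]))
cv2.imwrite('pics/m5.png',np.hstack([cv2.resize(cv2.imread('pics/s5.png')[130:260,80:210],(400,400),interpolation=3),cv2.resize(cv2.imread('pics/w5.png')[60:310,130:380],(400,400),interpolation=3)]))
E
```

```text
clock: 12.15
tool_pos: [0.4669, 0.3802, 0.1052]
tcp_rot: [179.7, 0.2, 157.1]
force: [-6.3, -2.7, 20.4]
opening: 0.0648
grip_force: 99.8
clock: 12.55
tool_pos: [0.4668, 0.3801, 0.1055]
tcp_rot: [179.7, 0.2, 157.1]
force: [-5.0, -1.0, 16.7]
opening: 0.0655
grip_force: 99.4
clock: 13.25
tool_pos: [0.4646, 0.3783, 0.0996]
tcp_rot: [-180.0, -0.0, 157.1]
force: [0.0, -0.0, 0.0]
opening: 0.0855
grip_force: 0.0
clock: 14.05
tool_pos: [0.4643, 0.3781, 0.199]
tcp_rot: [-179.9, -0.0, 157.1]
force: [0.5, -0.6, -0.7]
opening: 0.0853
grip_force: 0.0
[0.46383989 0.37775321 0.19775055] [0.07215975 0.22734788 0.18741081]
[259.8639136 211.4607968] [122.13849256 174.38799513]
```

View pics/m5.png

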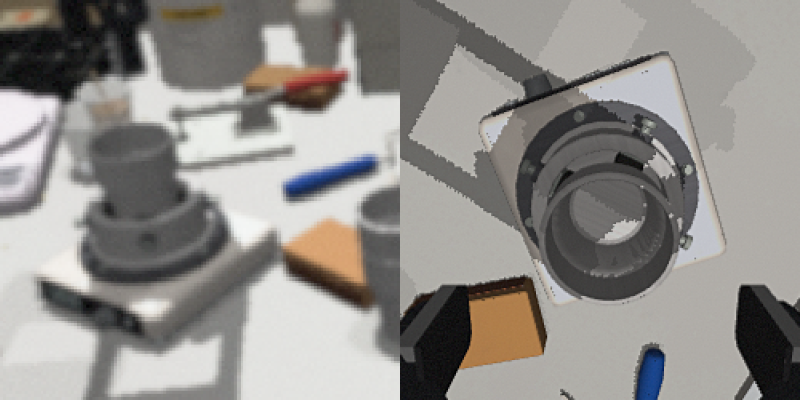

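The cup sits upright in the holder by eye. The measured TCP z, corrected for platform deflection, is about 0.1073, which matches the predicted home height. I'll make one last check from straight above.

```bash
python3 -m pendant '[[2,-1,1.5,0,0,0],[2.5,-1,1.5,0,0,0],[1.5,-0.6,1,0,0,0],[0.5,0,0,0,0,0],[0,0,0,0,0,0],[0,0,0,0,0,0]]'
python3 - <<'E'
from h import *
snap('wrist','w6');snap('top','t6')
c=np.load('pics/w6.npz');print(-c['R'].T@c['t'])
im=cv2.imread('pics/w6.png');p=proj('w6',[.469,.378,.086]);print(p,proj('w6',[.469,.378,.139]))
u,v=int(p[0])-80,max(0,int(p[1])-60);print('crop',u,v)
z=cv2.resize(im[v:v+120,u:u+160],(800,600),interpolation=3)
a=np.linspace(0,2*np.pi,91)
for zz,r,col in((.086,.046,(0,255,0)),(.139,.0335,(0,0,255))):
    q=np.array([(proj('w6',[.469+r*np.cos(i),.378+r*np.sin(i),zz])-[u,v])*5+2 for i in a]);print(q.min(0),q.max(0))
    cv2.polylines(z,[q.astype(int).reshape(-1,1,2)],True,col,1)
cv2.imwrite('pics/z6.png',z)
E
```

```text
clock: 14.75
tool_pos: [0.5285, 0.3523, 0.2378]
tcp_rot: [-179.9, -0.1, 157.2]
force: [0.1, -0.4, -0.6]
opening: 0.0854
grip_force: 0.0
[0.46443903 0.37872328 0.38013869]
[258.2031089  115.91332508] [258.44062877 116.92280219]
crop 178 55
[175.22825776  59.88507392] [630.84604937 532.21556234]
[202.10018484  94.03882165] [606.37950989 512.64625872]
```

View pics/z6.png

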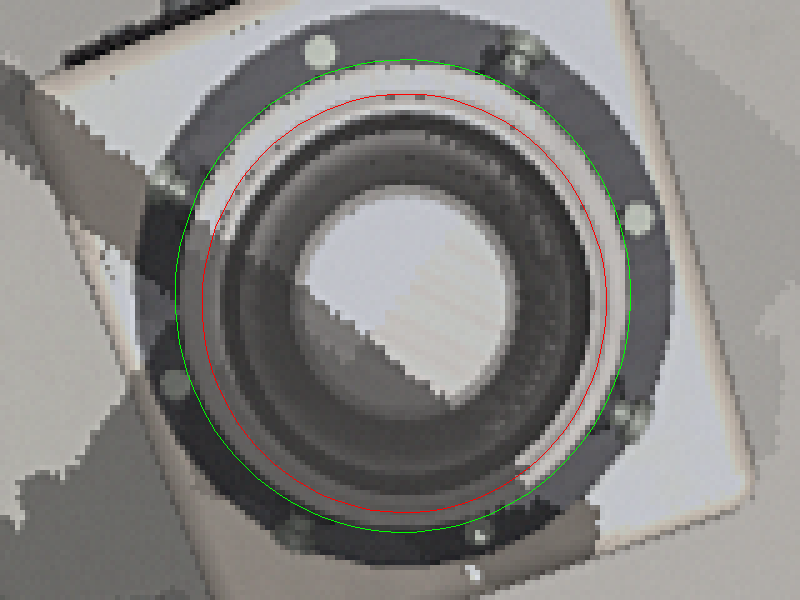

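The overhead crop shows the cup's inner rim edge centred at (405,303) and the ring centred at (403,296). The predicted upright centre for the rim was (404,303). The cup is concentric and upright, and the gripper is clear, so I'm handing in.

```bash
python3 -c "
from rig import manip; print(manip.finish_job())"
```

```text
the job is handed in; nothing more can be done
None
```

The top cup is in the mixer's holder, twisted down to the floor, upright and released; the other two cups still stood nested when last in view, and I handed the job in at about 15 s (no verdict was returned).

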